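# Load the batch carrier in the order shown on the terminal

### The arm

A 6-joint arm with a two-finger parallel gripper is mounted at the origin on the work surface. World frame = base frame: x ahead of the robot, y to its left, z up, the work surface at z = 0. Lengths are in m, angles in rad, forces in N, time in s.
With the tool pointing down it reaches from about 0.35 to 0.85 m from the base axis. Payload 8.1 kg.
Tool frame: the origin (TCP) lies at the very end of the fingers, on their centre line; the grasp point (between the pads) lies 19 mm behind it; z points along the fingers, y is the line along which they close (so a half turn about z gives the same grasp; the last joint's range is limited). The gripper opens to 93 mm and grips with 3 to 60 N. Pads are 15 mm wide; open, the fingers measure 128 mm over their backs; the gripper's body (75 mm by 188 mm) begins 65 mm behind the grasp point.
Start: joints at [-1.263, 0.13, 1.488, -0, 1.523, -0.085], TCP at [0.23, -0.554, 0.219] pointing down, gripper open.
Joint ranges: [-2.96, 2.96], [-0.89, 2.26], [0.02, 2.5], [-1.34, 4.48], [0, 2.73], [-2.66, 2.66]. Speed limits (rad/s): [2.39, 2.39, 2.79, 3.14, 3.14, 3.14].

### API

Orientations are given as a rotation vector (axis times angle).
In Python, from plant import robot gives the robot as it stands.
- The arm moves only by the tool play_rows, never from a script. Its argument "deltas" is one flat list of numbers, 5 for each row, row after row: the shift along the tool's x, y, z in mm, then the turn about the tool's z in degrees, then the finger opening in mm, from 0 to 93. A call has 1 to 10 rows; each row shifts and turns the commanded pose from where the row before left it, along the tool's axes as they then stand; what a row does not reach is not made up. A row lasts 1/12 s, in which the tool goes at most 41.7 mm and 7.16 degrees, less where a joint would pass 70% of its speed; a pose out of reach is approached as far as the arm can. A call with a gripper value outside its range is refused whole. The fingers move at their own pace and stop on an object; "newtons" is the grip in N (left out, the last holds). Time passes only in rows, so rows that do not move let the fingers close. It gives the time, the measured TCP pose, the force, the opening and the grip force at its end, in the units of the state.
- robot.read_state(): the state, without advancing time (a new reading comes with each control period).
- robot.read_camera(name): name is "side" or "top"; returns a dict with "pixels" (480x640x3 uint8, blue, green, red), "mtx" (3x3 intrinsics, pixels), "D" ([k1, k2, p1, p2, k3] as OpenCV has them; the pictures are not rectified), "eye" and "rotation" of the camera in the world. Camera axes: x right, y up, looking along -z (the intrinsics and any distortion apply to the point x, -y, -z); pixel columns grow to the right and rows downward; lengths in m; the calibration is good to about 2 mm. A picture is of the moment at which its call begins. There is no depth.
- robot.close_job(): hands the job in; it is judged then, once.
The state is a dict: "t": time; "q": joint angles; "dq": joint speeds; "joint_torque": joint torques, N m; "tool_pos": TCP position; "orientation": TCP orientation; "force": force on the tool from outside, world axes, zero at the start; "wrist_torque": the same for the moment, N m; "opening": finger opening in m; "gripper_force": force on a finger pad.
Only numpy, scipy, OpenCV 4.12 (cv2) and the standard library are available. Lean on these libraries where they do the work, as an engineer would, in place of code of your own. Each camera call takes 0.05 s, during which the arm holds its last target. There are 200 camera calls.

### The job

Move the four jars from the steel weigh rack into the white batch carrier in the order of adding shown on the terminal: the colour at the left of the screen, as read from the robot's side, goes into the compartment next to the carrier's black handle, and the others follow along the row in the screen's order. Keep the jars upright, stand each one on the floor of its compartment, and leave the steel cup where it is.

Things in the scene. Friction and masses are not known exactly. Their poses are not given: they have to be found in the camera images.
- jar_green: loose round jar, 52 mm diameter, 110 mm high, about 0.25 kg, white with green lid (top 25 mm, as wide as the body) and band. Origin: centre of underside, z up; yaw free. At the start the 4 jars stand in a row, 70 mm apart, in the fixed steel weigh rack (compartments as the carrier's), undersides 4 mm above the bench; the row is up to 0.15 rad askew, nearer or farther than the carrier.
- jar_blue: loose round jar, 52 mm diameter, 110 mm high, about 0.25 kg, white with blue lid (top 25 mm, as wide as the body) and band. Origin: centre of underside, z up; yaw free. At the start the 4 jars stand in a row, 70 mm apart, in the fixed steel weigh rack (compartments as the carrier's), undersides 4 mm above the bench; the row is up to 0.15 rad askew, nearer or farther than the carrier.
- jar_yellow: loose round jar, 52 mm diameter, 110 mm high, about 0.25 kg, white with yellow lid (top 25 mm, as wide as the body) and band. Origin: centre of underside, z up; yaw free. At the start the 4 jars stand in a row, 70 mm apart, in the fixed steel weigh rack (compartments as the carrier's), undersides 4 mm above the bench; the row is up to 0.15 rad askew, nearer or farther than the carrier.
- jar_pink: loose round jar, 52 mm diameter, 110 mm high, about 0.25 kg, white with pink lid (top 25 mm, as wide as the body) and band. Origin: centre of underside, z up; yaw free. At the start the 4 jars stand in a row, 70 mm apart, in the fixed steel weigh rack (compartments as the carrier's), undersides 4 mm above the bench; the row is up to 0.15 rad askew, nearer or farther than the carrier.
- tile_green: green block, 44 mm wide, 90 mm tall, on the screen of the black terminal (fixed, 115 mm high) at the robot's left. The 4 blocks stand side by side, 54 mm apart: the order of adding, read left to right from the robot's side. Origin: block's centre; its y axis points to the screen's left (first block: largest y), x away from the reader, z up. Only to be read.
- tile_blue: blue block, 44 mm wide, 90 mm tall, on the screen of the black terminal (fixed, 115 mm high) at the robot's left. The 4 blocks stand side by side, 54 mm apart: the order of adding, read left to right from the robot's side. Origin: block's centre; its y axis points to the screen's left (first block: largest y), x away from the reader, z up. Only to be read.
- tile_yellow: yellow block, 44 mm wide, 90 mm tall, on the screen of the black terminal (fixed, 115 mm high) at the robot's left. The 4 blocks stand side by side, 54 mm apart: the order of adding, read left to right from the robot's side. Origin: block's centre; its y axis points to the screen's left (first block: largest y), x away from the reader, z up. Only to be read.
- tile_pink: pink block, 44 mm wide, 90 mm tall, on the screen of the black terminal (fixed, 115 mm high) at the robot's left. The 4 blocks stand side by side, 54 mm apart: the order of adding, read left to right from the robot's side. Origin: block's centre; its y axis points to the screen's left (first block: largest y), x away from the reader, z up. Only to be read.
- carrier: white plastic tray, 74 x 284 mm, 45 mm high, fixed, yaw up to 0.15; a row of 4 open compartments, 66 mm square inside, walls and floor 4 mm. Origin: centre of underside, z up. Compartment centres: x = 0, y = -105, -35, 35, 105 mm. A black loop handle, 40 mm high, stands out 38 mm from its -y end (at the robot's right): the compartment next to it is y = -105.
- cup: a loose steel measuring cup, 82 mm rim diameter, 85 mm high, with a side handle towards its +y, standing to the right of the racks: not part of the job. Origin: centre of its underside.

How it is judged:
At the end, for the whole second after the job is handed in: Each jar is in the compartment given by its colour's place on the screen (leftmost colour next to the handle), within 15 mm of its centre along each carrier axis, underside less than 10 mm above the carrier's underside, within 0.12 rad of upright, released and at rest (x of jar_green in the frame of carrier between -0.015 and 0.015 m and y of jar_green in the frame of carrier between -0.12 and 0.12 m and z of jar_green in the frame of carrier between 0 and 0.01 m and angle between each of jar_green, jar_blue, jar_yellow, jar_pink's own z axis and vertical below 0.12 rad and linear speed of each of jar_green, jar_blue, jar_yellow, jar_pink below 0.02 m/s and angular speed of each of jar_green, jar_blue, jar_yellow, jar_pink below 0.2 rad/s and x of jar_blue in the frame of carrier between -0.015 and 0.015 m and y of jar_blue in the frame of carrier between -0.12 and 0.12 m and z of jar_blue in the frame of carrier between 0 and 0.01 m and x of jar_yellow in the frame of carrier between -0.015 and 0.015 m and y of jar_yellow in the frame of carrier between -0.12 and 0.12 m and z of jar_yellow in the frame of carrier between 0 and 0.01 m and x of jar_pink in the frame of carrier between -0.015 and 0.015 m and y of jar_pink in the frame of carrier between -0.12 and 0.12 m and z of jar_pink in the frame of carrier between 0 and 0.01 m and ((y of tile_green in the frame of tile_blue above 0.02 m and ((y of jar_green in the frame of carrier below -0.07 m and y of jar_blue in the frame of carrier above -0.07 m) or (y of jar_green in the frame of carrier below 0 m and y of jar_blue in the frame of carrier above 0 m) or (y of jar_green in the frame of carrier below 0.07 m and y of jar_blue in the frame of carrier above 0.07 m))) or (y of tile_blue in the frame of tile_green above 0.02 m and ((y of jar_blue in the frame of carrier below -0.07 m and y of jar_green in the frame of carrier above -0.07 m) or (y of jar_blue in the frame of carrier below 0 m and y of jar_green in the frame of carrier above 0 m) or (y of jar_blue in the frame of carrier below 0.07 m and y of jar_green in the frame of carrier above 0.07 m)))) and ((y of tile_green in the frame of tile_yellow above 0.02 m and ((y of jar_green in the frame of carrier below -0.07 m and y of jar_yellow in the frame of carrier above -0.07 m) or (y of jar_green in the frame of carrier below 0 m and y of jar_yellow in the frame of carrier above 0 m) or (y of jar_green in the frame of carrier below 0.07 m and y of jar_yellow in the frame of carrier above 0.07 m))) or (y of tile_yellow in the frame of tile_green above 0.02 m and ((y of jar_yellow in the frame of carrier below -0.07 m and y of jar_green in the frame of carrier above -0.07 m) or (y of jar_yellow in the frame of carrier below 0 m and y of jar_green in the frame of carrier above 0 m) or (y of jar_yellow in the frame of carrier below 0.07 m and y of jar_green in the frame of carrier above 0.07 m)))) and ((y of tile_green in the frame of tile_pink above 0.02 m and ((y of jar_green in the frame of carrier below -0.07 m and y of jar_pink in the frame of carrier above -0.07 m) or (y of jar_green in the frame of carrier below 0 m and y of jar_pink in the frame of carrier above 0 m) or (y of jar_green in the frame of carrier below 0.07 m and y of jar_pink in the frame of carrier above 0.07 m))) or (y of tile_pink in the frame of tile_green above 0.02 m and ((y of jar_pink in the frame of carrier below -0.07 m and y of jar_green in the frame of carrier above -0.07 m) or (y of jar_pink in the frame of carrier below 0 m and y of jar_green in the frame of carrier above 0 m) or (y of jar_pink in the frame of carrier below 0.07 m and y of jar_green in the frame of carrier above 0.07 m)))) and ((y of tile_blue in the frame of tile_yellow above 0.02 m and ((y of jar_blue in the frame of carrier below -0.07 m and y of jar_yellow in the frame of carrier above -0.07 m) or (y of jar_blue in the frame of carrier below 0 m and y of jar_yellow in the frame of carrier above 0 m) or (y of jar_blue in the frame of carrier below 0.07 m and y of jar_yellow in the frame of carrier above 0.07 m))) or (y of tile_yellow in the frame of tile_blue above 0.02 m and ((y of jar_yellow in the frame of carrier below -0.07 m and y of jar_blue in the frame of carrier above -0.07 m) or (y of jar_yellow in the frame of carrier below 0 m and y of jar_blue in the frame of carrier above 0 m) or (y of jar_yellow in the frame of carrier below 0.07 m and y of jar_blue in the frame of carrier above 0.07 m)))) and ((y of tile_blue in the frame of tile_pink above 0.02 m and ((y of jar_blue in the frame of carrier below -0.07 m and y of jar_pink in the frame of carrier above -0.07 m) or (y of jar_blue in the frame of carrier below 0 m and y of jar_pink in the frame of carrier above 0 m) or (y of jar_blue in the frame of carrier below 0.07 m and y of jar_pink in the frame of carrier above 0.07 m))) or (y of tile_pink in the frame of tile_blue above 0.02 m and ((y of jar_pink in the frame of carrier below -0.07 m and y of jar_blue in the frame of carrier above -0.07 m) or (y of jar_pink in the frame of carrier below 0 m and y of jar_blue in the frame of carrier above 0 m) or (y of jar_pink in the frame of carrier below 0.07 m and y of jar_blue in the frame of carrier above 0.07 m)))) and ((y of tile_yellow in the frame of tile_pink above 0.02 m and ((y of jar_yellow in the frame of carrier below -0.07 m and y of jar_pink in the frame of carrier above -0.07 m) or (y of jar_yellow in the frame of carrier below 0 m and y of jar_pink in the frame of carrier above 0 m) or (y of jar_yellow in the frame of carrier below 0.07 m and y of jar_pink in the frame of carrier above 0.07 m))) or (y of tile_pink in the frame of tile_yellow above 0.02 m and ((y of jar_pink in the frame of carrier below -0.07 m and y of jar_yellow in the frame of carrier above -0.07 m) or (y of jar_pink in the frame of carrier below 0 m and y of jar_yellow in the frame of carrier above 0 m) or (y of jar_pink in the frame of carrier below 0.07 m and y of jar_yellow in the frame of carrier above 0.07 m))))); the robot touches nothing.
It fails at once if a jar is tipped more than 0.6 rad (angle between any of jar_green, jar_blue, jar_yellow, jar_pink's own z axis and vertical above 0.6 rad).
It fails at once if the steel cup is moved more than 30 mm (distance of cup from where it was at the start of the episode above 0.03 m).
It also fails if it takes over 96 s, if anything falls off the work surface, if the arm or the gripper's body presses on something with over 40 N, if the wrist force passes 120 N, or if a joint passes its speed limit or range.

## Working session

There is one attempt and no reset: what is moved stays moved. The work goes in short steps, Python scripts to look and compute and a tool call to move; the robot and the scene stay as the last step left them, time stands still between calls to the robot, and variables do not carry over. Pictures are saved under pics/ and viewed, at most 14 in all, crops included, and the job is handed in when it is done.

Besides the shell and the picture viewer there is one more tool, called as a command line: name --argument value ..., lists and objects as JSON in quotes. play_rows: Moves the arm, as the interface text tells. Its arguments: {"type":"object","properties":{"deltas":{"type":"array"},"newtons":{"type":"number"}},"required":["deltas"]}

```bash
ls; mkdir -p pics; python3 - <<'E'
from plant import robot
import cv2,pickle
d={n:robot.read_camera(n) for n in("side","top")}
pickle.dump(d,open('c0.pkl','wb'))
for n in d:
    cv2.imwrite(f'pics/{n}0.png',d[n]['pixels']); print(n,d[n]['mtx'],d[n]['D'],d[n]['eye'],d[n]['rotation'])
print(robot.read_state())
E
```

```text
pics
side [[436.58941467   0.         319.23390021]
 [  0.         436.58941467 235.56297103]
 [  0.           0.           1.        ]] [-0.08242332  0.          0.          0.          0.        ] [0.36627302 1.05525148 0.74639969] [ 0.12778013 -1.39784531 -2.581422  ]
top [[492.50156802   0.         325.04571976]
 [  0.         492.50156802 238.8593528 ]
 [  0.           0.           1.        ]] [-0.00340255  0.          0.          0.          0.        ] [0.44503406 0.06621546 1.25981573] [ 0.08971299 -0.04393163 -1.59548507]
{'t': 0.1, 'q': array([-1.26340028e+00,  1.31084868e-01,  1.48920770e+00, -1.38665110e-05,
        1.52300076e+00, -8.53787202e-02]), 'dq': array([ 0.00055757, -0.00116203, -0.00262844,  0.00016887, -0.0006871 ,
       -0.00046606]), 'joint_torque': array([ 1.56283215e-03, -5.61339390e+01, -4.93097842e+01,  7.70395319e-02,
        2.90479657e-02, -8.42265104e-05]), 'tool_pos': array([ 0.22951792, -0.55378962,  0.21767232]), 'orientation': array([-3.07954820e+00, -6.12682445e-01,  3.17392415e-04]), 'force': array([ 0.59979382, -0.02738515, -0.23192767]), 'wrist_torque': array([-0.08747835,  0.05276414, -0.01456552]), 'gripper_force': 0.0, 'opening': 0.09300398292762058}
```

View pics/side0.png

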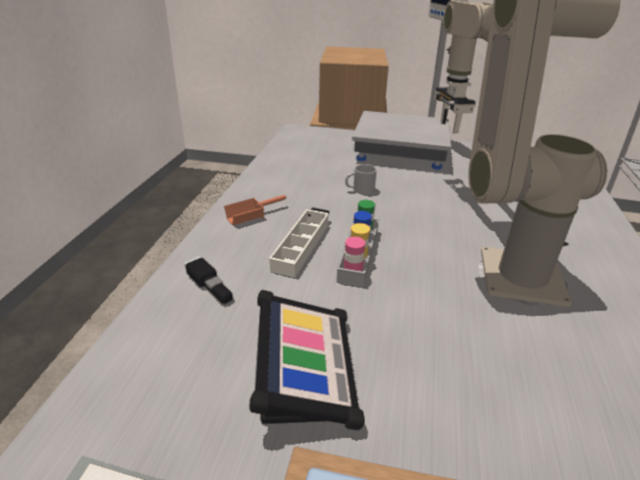

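View pics/top0.png

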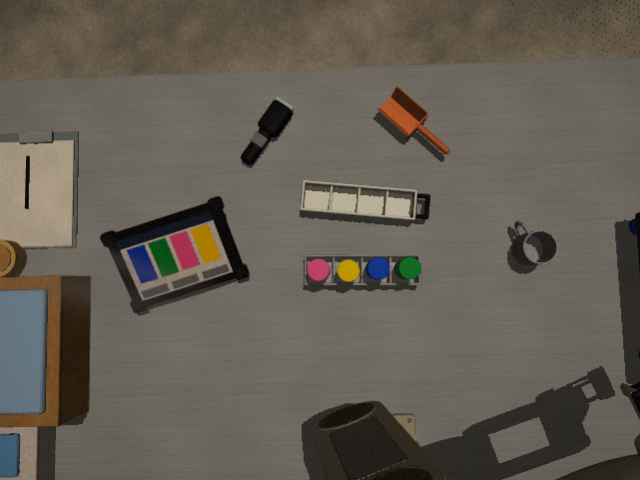

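The screen reads, left to right, blue, green, pink, yellow: in the top view the tiles lie at columns 142, 162, 185 and 206, and left in the image is +y. The jar lids are at about (318,270) pink, (348,271) yellow, (378,269) blue and (410,268) green. The carrier spans columns 302–417 with its handle at (423,206). Next I'll measure these.

```bash
cat > h.py <<'E'
import cv2,numpy as np
from scipy.spatial.transform import Rotation as R
def cast(c,uv,z):
    uv=np.asarray(uv,float).reshape(-1,1,2)
    p=cv2.undistortPoints(uv,c['mtx'],c['D']).reshape(-1,2)
    d=R.from_rotvec(c['rotation']).apply(np.c_[p[:,0],-p[:,1],-np.ones(len(p))])
    e=np.array(c['eye']); return e+d*((z-e[2])/d[:,2])[:,None]
def masks(px):
    h=cv2.cvtColor(px,cv2.COLOR_BGR2HSV); f=lambda a,b,s=120,v=60:cv2.inRange(h,(a,s,v),(b,255,255))
    return dict(green=f(50,75),blue=f(108,130),yellow=f(20,30),pink=f(160,176))
def lids(c,roi):
    u0,v0,u1,v1=roi; o={}
    for k,m in masks(c['pixels']).items():
        n,l,s,ce=cv2.connectedComponentsWithStats(np.ascontiguousarray(m[v0:v1,u0:u1]))
        if n<2: continue
        i=1+np.argmax(s[1:,4]); o[k]=(ce[i]+[u0,v0],s[i,4],s[i,2:4])
    return o
E
python3 - <<'E'
import pickle; from h import *
d=pickle.load(open('c0.pkl','rb')); c=d['top']
P={}
for k,(uv,a,wh) in lids(c,(290,240,440,300)).items():
    P[k]=cast(c,uv,.114)[0]; print(k,uv,a,wh,P[k].round(4))
ys=sorted(P.values(),key=lambda p:p[1]); print('gaps',[np.linalg.norm(a-b).round(4) for a,b in zip(ys,ys[1:])], 'ang',np.arctan2(-(ys[-1]-ys[0])[0],(ys[-1]-ys[0])[1]))
h=cv2.cvtColor(c['pixels'],cv2.COLOR_BGR2HSV)
m=np.zeros((480,640),np.uint8); m[165:235,285:440]=c['pixels'][165:235,285:440].min(2)
print('bench',np.median(c['pixels'][165:175,300:400],(0,1)))
b=((m>135)*255).astype(np.uint8); b=cv2.morphologyEx(b,cv2.MORPH_CLOSE,np.ones((5,5)))
cn=max(cv2.findContours(b,cv2.RETR_EXTERNAL,2)[0],key=cv2.contourArea)
r=cv2.minAreaRect(cn); print(r)
q=cast(c,cv2.boxPoints(r),.045); print(q.round(4),[np.linalg.norm(q[i]-q[i-1]).round(4) for i in range(4)])
v=cv2.resize(c['pixels'][160:310,285:445],None,fx=5,fy=4); 
v=cv2.resize(c['pixels'][160:310,285:445],None,fx=4,fy=4)
cv2.polylines(v,[np.int32((cv2.boxPoints(r)+.5-[285,160])*4)],1,(0,0,255))
cv2.imwrite('pics/z0.png',v)
E
```

```text
green [409.51662404 267.52429668] 391 [22 22] [ 0.471  -0.0954  0.114 ]
blue [378.1965602  267.76658477] 407 [23 23] [ 0.4723 -0.0232  0.114 ]
yellow [347.96190476 270.13809524] 420 [23 24] [0.4686 0.0469 0.114 ]
pink [317.92909535 269.39119804] 409 [23 23] [0.4721 0.1166 0.114 ]
gaps [np.float64(0.0722), np.float64(0.0702), np.float64(0.0698)] ang -0.004966017125891252
bench [ 98. 106. 112.]
((355.869140625, 201.36019897460938), (108.54485321044922, 23.969253540039062), 4.899093151092529)
[[ 0.6259  0.1589  0.045 ]
 [ 0.6861  0.1526  0.045 ]
 [ 0.6546 -0.1158  0.045 ]
 [ 0.595  -0.1085  0.045 ]] [np.float64(0.2692), np.float64(0.0605), np.float64(0.2702), np.float64(0.06)]
```

View pics/z0.png

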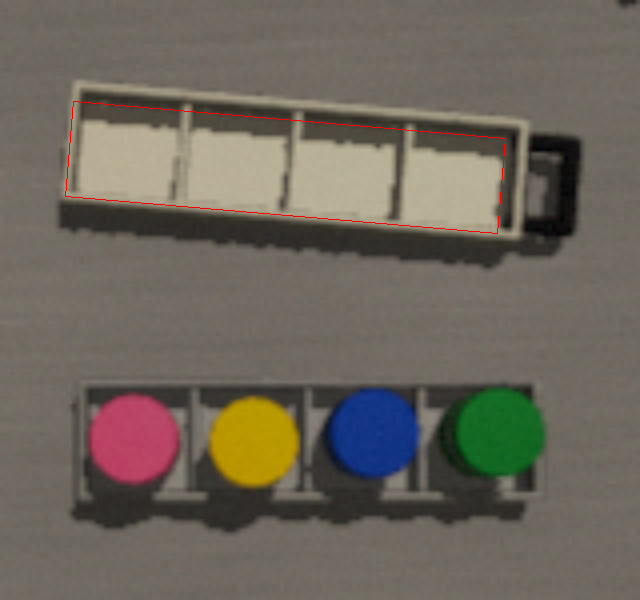

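The crop shows the red fit missing the far rim and the right end. The real rim corners are at about (74,81), (528,119), (520,240) and (62,200) in the 4x crop, so I'll refit with a lower threshold.

```bash
python3 - <<'E'
import pickle; from h import *
d=pickle.load(open('c0.pkl','rb')); c=d['top']
px=cv2.GaussianBlur(c['pixels'],(0,0),.01+.3).min(2)
for th in (118,124,130):
    b=np.zeros((480,640),np.uint8); b[172:225,295:419]=(px[172:225,295:419]>th)*255
    b=cv2.morphologyEx(b,cv2.MORPH_CLOSE,np.ones((7,7)))
    b=cv2.morphologyEx(b,cv2.MORPH_OPEN,np.ones((5,5)))
    cn=max(cv2.findContours(b,cv2.RETR_EXTERNAL,2)[0],key=cv2.contourArea)
    r=cv2.minAreaRect(cn); r=(r[0],(r[1][0]+1,r[1][1]+1),r[2])
    q=cast(c,cv2.boxPoints(r),.045); print(th,r,q.mean(0).round(4),[np.linalg.norm(q[i]-q[i-1]).round(4) for i in range(4)])
# by eye corners from crop
e=np.array([(74,81),(528,119),(520,240),(62,200)])/4+[285,160]-.5
q=cast(c,e,.045); print('eye',q.round(4),q.mean(0).round(4),[np.linalg.norm(q[i]-q[i-1]).round(4) for i in range(4)])
def yaw(a,b): v=a-b; return np.arctan2(-v[0],v[1])
print(yaw(q[0],q[1]),yaw(q[3],q[2]))
E
```

```text
118 ((358.1122741699219, 203.7203826904297), (114.84354400634766, 21.43031883239746), 5.013113975524902) [0.6343 0.0165 0.045 ] [np.float64(0.2846), np.float64(0.054), np.float64(0.2857), np.float64(0.0536)]
124 ((358.2382507324219, 203.72042846679688), (114.5550537109375, 21.29700469970703), 4.899092674255371) [0.6343 0.0162 0.045 ] [np.float64(0.2839), np.float64(0.0537), np.float64(0.2849), np.float64(0.0532)]
130 ((358.032958984375, 204.0380859375), (114.0690689086914, 21.162914276123047), 4.085616588592529) [0.6335 0.0167 0.045 ] [np.float64(0.2827), np.float64(0.0534), np.float64(0.2837), np.float64(0.0529)]
eye [[ 0.6988  0.1518  0.045 ]
 [ 0.6662 -0.13    0.045 ]
 [ 0.5908 -0.122   0.045 ]
 [ 0.6239  0.1609  0.045 ]] [0.6449 0.0152 0.045 ] [np.float64(0.0755), np.float64(0.2837), np.float64(0.0759), np.float64(0.2849)]
-0.11519076727198259 -0.11654958059887631
```

Corners read by eye give 75.6 x 284.3 mm, which matches the given 74 x 284. That puts the carrier centre at (0.645, 0.0155) with yaw −0.115. Lid heights and gaps also fit. The first move turns the tool so that the fingers close along world x.

play_rows --deltas '[0,0,0,-6.75,93,0,0,0,-6.75,93,0,0,0,-6.75,93,0,0,0,-6.75,93,0,0,0,-6.75,93,0,0,0,-6.75,93,0,0,0,-6.75,93,0,0,0,-6.75,93,0,0,0,-6.75,93,0,0,0,-6.75,93]' --newtons 20

```text
t: 0.93
tool_pos: [0.2296, -0.554, 0.218]
orientation: [-2.214, -2.227, -0.001]
force: [-0.3, 0.4, 0.1]
opening: 0.0929
gripper_force: 0.0
```

play_rows --deltas '[23,12,0,0,93,23,12,0,0,93,23,12,0,0,93,23,12,0,0,93,23,12,0,0,93,23,12,0,0,93,23,12,0,0,93,23,12,0,0,93,23,12,0,0,93,23,12,0,0,93]'

```text
t: 1.77
tool_pos: [0.3498, -0.3229, 0.2182]
orientation: [-2.221, -2.221, -0.0]
force: [1.0, 0.4, -0.1]
opening: 0.093
gripper_force: 0.0
```

play_rows --deltas '[25,13,0,0,93,25,13,0,0,93,25,13,0,0,93,25,13,0,0,93,25,13,0,0,93,25,13,0,0,93,25,13,0,0,93,25,13,0,0,93,25,13,0,0,93,0,0,0,0,93]'

```text
t: 2.6
tool_pos: [0.4678, -0.0954, 0.2183]
orientation: [-2.217, -2.224, -0.002]
force: [0.3, -0.2, 0.1]
opening: 0.0929
gripper_force: 0.0
```

play_rows --deltas '[0,3,22,0,93,0,0,22,0,93,0,0,22,0,93,0,0,22,0,93,0,0,22,0,93,0,0,22,0,93,0,0,14,0,93,0,0,8,0,93,0,0,0,0,93]'

```text
t: 3.35
tool_pos: [0.4678, -0.0991, 0.0624]
orientation: [-2.219, -2.219, 0.003]
force: [-0.8, -0.8, -0.4]
opening: 0.0932
gripper_force: 0.0
```

play_rows --deltas '[0,0,0,0,60,0,0,0,0,52,0,0,0,0,46,0,0,0,0,40,0,0,0,0,40,0,0,0,0,40,0,0,0,0,40,0,0,0,0,40]'

```text
t: 4.02
tool_pos: [0.4694, -0.0993, 0.0649]
orientation: [-2.221, -2.222, 0.001]
force: [-2.9, 0.1, 4.1]
opening: 0.0525
gripper_force: 19.9
```

Gripped: the opening of 52.5 mm matches the jar. Lifting, then checking.

play_rows --deltas '[0,0,-8,0,40,0,0,-16,0,40,0,0,-20,0,40,0,0,-20,0,40,0,0,-20,0,40,0,0,-20,0,40,0,0,-16,0,40,0,0,-8,0,40,0,0,0,0,40]'

```text
t: 4.77
tool_pos: [0.4708, -0.0996, 0.1948]
orientation: [2.219, 2.219, 0.003]
force: [0.4, -0.5, -3.1]
opening: 0.0516
gripper_force: 19.9
```

```bash
python3 - <<'E'
from plant import robot
import cv2
from h import *
c=robot.read_camera('side'); cv2.imwrite('pics/side1.png',cv2.resize(c['pixels'][130:290,260:460],None,fx=4,fy=3.75)[:600]); print(robot.read_state()['tool_pos'])
E
```

```text
[ 0.47008465 -0.09937415  0.1931568 ]
```

View pics/side1.png

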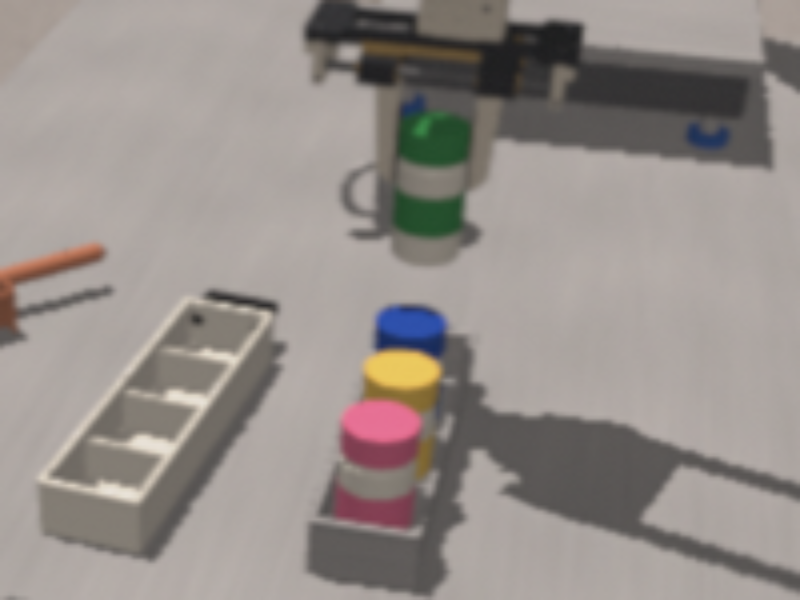

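Green is held upright at (430,190) in the crop, clear of the others. Next I move it over compartment −35.

play_rows --deltas '[5,11,0,0,40,10,22,0,0,40,10,22,0,0,40,10,22,0,0,40,10,22,0,0,40,10,22,0,0,40,10,22,0,0,40,7,17,0,0,40,4,11,0,0,40,0,0,0,0,40]'

```text
t: 5.65
tool_pos: [0.641, -0.0221, 0.1897]
orientation: [-2.218, -2.221, 0.002]
force: [0.7, -0.1, -4.6]
opening: 0.052
gripper_force: 20.0
```

```bash
python3 - <<'E'
from plant import robot
import cv2
from h import *
c=robot.read_camera('side'); t=robot.read_camera('top');print(robot.read_state()['tool_pos'])
a=cv2.resize(c['pixels'][130:290,200:400],None,fx=3,fy=3); b=cv2.resize(t['pixels'][140:300,290:440],None,fx=3,fy=3)
cv2.imwrite('pics/both2.png',cv2.resize(np.hstack([a[:,:450],b]),(800,427)))
E
```

```text
[ 0.63953142 -0.02309251  0.19032259]
```

View pics/both2.png

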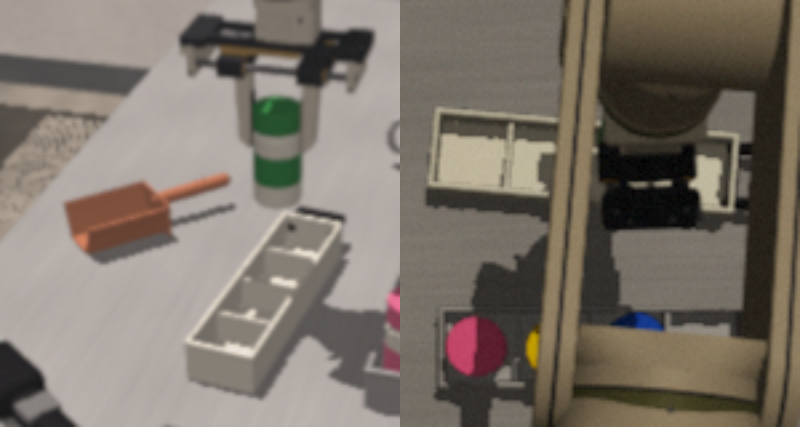

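Green hangs over the row, at (275,150) in the side half of the picture. I'll lower it part way and check from the side.

play_rows --deltas '[0,0,10,0,40,0,0,18,0,40,0,0,18,0,40,0,0,14,0,40,0,0,8,0,40,0,0,0,0,40]'

```text
t: 6.25
tool_pos: [0.6383, -0.0234, 0.1214]
orientation: [-2.219, -2.218, 0.005]
force: [-0.4, -0.6, -3.7]
opening: 0.0519
gripper_force: 20.0
```

```bash
cat >> h.py <<'E'
def proj(c,P):
    Rm=R.from_rotvec(c['rotation']); p=Rm.inv().apply(np.atleast_2d(P)-c['eye']); p=p*[1,-1,-1]
    return cv2.projectPoints(p.reshape(-1,1,3),np.zeros(3),np.zeros(3),c['mtx'],c['D'])[0].reshape(-1,2)
E
cat > chk.py <<'E'
# compare seen axis of held jar (side view) with the expected axis
import sys; from plant import robot; from h import *
name,x,y=sys.argv[1],float(sys.argv[2]),float(sys.argv[3])
c=robot.read_camera('side'); s=robot.read_state(); print(s['tool_pos'].round(4),s['force'].round(1))
zb=s['tool_pos'][2]-.06
r=proj(c,[[x,y,zb],[x,y,zb+.11]]); u0,v1=r[0].astype(int); v0=int(r[1][1])-12
m=masks(c['pixels'])[name]; m2=np.zeros_like(m); m2[v0:v1+8,u0-22:u0+26]=m[v0:v1+8,u0-22:u0+26]
n,l,st,ce=cv2.connectedComponentsWithStats(m2)
print('expected base,top px',r.round(1)); print([(ce[i].round(1),st[i].tolist()) for i in range(1,n) if st[i,4]>40])
cv2.imwrite('pics/chk_%s.png'%sys.argv[4],cv2.resize(c['pixels'][v0-20:v0+110,u0-70:u0+60],None,fx=4.5,fy=4.5,interpolation=cv2.INTER_CUBIC))
E
python3 chk.py green .641 -.0193 g1
```

```text
[ 0.6394 -0.0234  0.1232] [ 0.4 -0.7 -2.7]
expected base,top px [[303.3 223. ]
 [303.3 190.1]]
[(array([304.1, 195.1]), [297, 189, 15, 13, 173]), (array([304.7, 215.2]), [298, 211, 15, 9, 106])]
```

View pics/chk_g1.png

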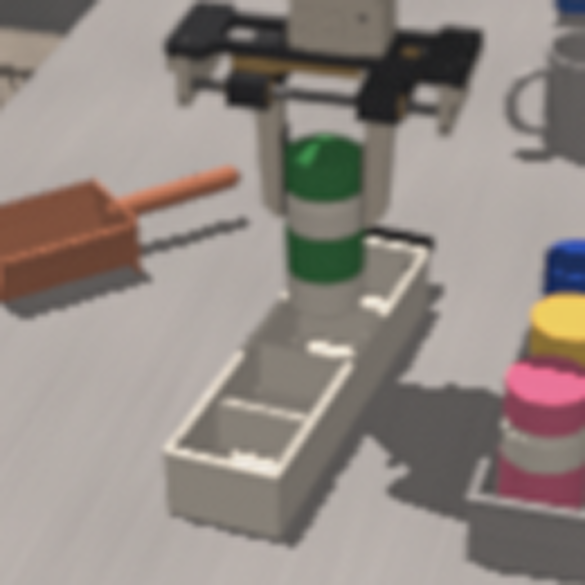

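The green jar's axis is seen within about 1 px of the expected position, some 3 mm nearer the robot, and it hangs above the second compartment. I'll shift 2 mm and lower it.

play_rows --deltas '[0,2,10,0,40,0,0,14,0,40,0,0,14,0,40,0,0,10,0,40,0,0,6,0,40,0,0,4,0,40,0,0,1,0,40,0,0,0,0,40]'

```text
t: 6.97
tool_pos: [0.6458, -0.0237, 0.0711]
orientation: [2.217, 2.218, 0.007]
force: [-11.0, 0.5, 25.9]
opening: 0.0518
gripper_force: 20.0
```

```bash
python3 chk.py green .641 -.0193 g2
```

```text
[ 0.6458 -0.0237  0.0711] [-9.9 -0.2 26.5]
expected base,top px [[303.3 237.6]
 [303.3 206.1]]
[(array([301.3, 201.9]), [294, 196, 16, 12, 144]), (array([302. , 220.6]), [295, 217, 15, 8, 101])]
```

View pics/chk_g2.png

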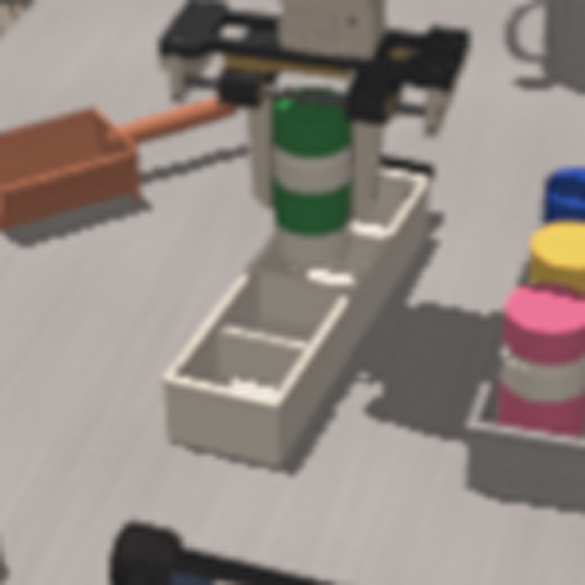

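Green is standing on the far rim and has slid up about 30 mm in the grip, so my carrier x was off. I'll lift straight up and compare the carrier's corners in both views.

play_rows --deltas '[0,0,-4,0,40,0,0,-10,0,40,0,0,-16,0,40,0,0,-16,0,40,0,0,-8,0,40,0,0,-4,0,40,0,0,0,0,40,0,0,0,0,40]'

```text
t: 7.68
tool_pos: [0.6423, -0.0232, 0.1229]
orientation: [-2.221, -2.221, 0.001]
force: [0.3, -0.7, -4.6]
opening: 0.0521
gripper_force: 20.0
```

```bash
python3 - <<'E'
import pickle; from h import *
from plant import robot
d=pickle.load(open('c0.pkl','rb')); c=d['side'];t=d['top']
e=np.array([(165,375),(275,405),(428,178)])/4.5+[233,174]-.4
print('side z45',cast(c,e,.045).round(4))
cr=np.array([[.6988,.1518,.045],[.6239,.1609,.045],[.5908,-.122,.045]]); print('proj of top corners',proj(c,cr).round(1),'seen',e.round(1))
# lids cross check
for k,(uv,a,wh) in lids(c,(330,195,385,275)).items():
    P=cast(t,lids(t,(290,240,440,300))[k][0],.114)[0]; print(k,P.round(4),'side proj',proj(c,P).round(1),'seen blob',uv.round(1),a,wh)
s=robot.read_camera('side'); print(robot.read_state()['tool_pos'])
a=cv2.resize(c['pixels'][190:280,260:390],None,fx=6,fy=6,interpolation=cv2.INTER_CUBIC); cv2.imwrite('pics/s0z.png',a)
b=cv2.resize(s['pixels'][165:285,255:385],None,fx=5,fy=5,interpolation=cv2.INTER_CUBIC); cv2.imwrite('pics/s3.png',b)
E
```

```text
side z45 [[ 0.6944  0.1454  0.045 ]
 [ 0.622   0.1581  0.045 ]
 [ 0.5881 -0.1254  0.045 ]]
proj of top corners [[267.  258. ]
 [292.7 264.1]
 [326.7 213.6]] seen [[269.3 256.9]
 [293.7 263.6]
 [327.7 213.2]]
green [ 0.471  -0.0954  0.114 ] side proj [[364.6 203.2]] seen blob [366.1 205.6] 135 [15 12]
blue [ 0.4723 -0.0232  0.114 ] side proj [[360.8 215. ]] seen blob [362.6 216.9] 175 [17 14]
yellow [0.4686 0.0469 0.114 ] side proj [[358.6 227.8]] seen blob [360.5 230.3] 217 [20 17]
pink [0.4721 0.1166 0.114 ] side proj [[353.4 241.5]] seen blob [354.7 245.1] 269 [19 17]
[ 0.64195547 -0.02318354  0.12233856]
```

View pics/s3.png

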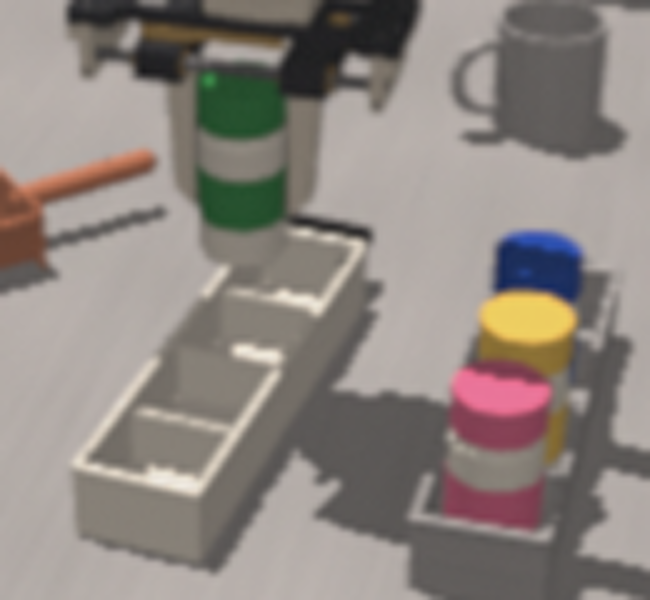

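```bash
python3 - <<'E'
import pickle; from h import *
d=pickle.load(open('c0.pkl','rb')); c=d['side'];t=d['top']
print('g2 base near edge',cast(c,[[301.9-.4,235.1-.4]],.047).round(4), 'eye',c['eye'])
print('g1 base near edge at z.063',cast(c,np.array([[325,312]])/4.5+[303-70-.4,190-12-20-.4],.063).round(4))
print('s3 base near edge',[ (z,cast(c,np.array([[245,263]])/5+[254.6,164.6],z).round(4)) for z in (.063,.09,.1)])
E
```

```text
g2 base near edge [[0.6365 0.0196 0.047 ]] eye [0.36627302 1.05525148 0.74639969]
g1 base near edge at z.063 [[6.314e-01 5.000e-04 6.300e-02]]
s3 base near edge [(0.063, array([[ 0.6486, -0.0526,  0.063 ]])), (0.09, array([[ 0.6375, -0.0089,  0.09  ]])), (0.1, array([[0.6334, 0.0073, 0.1   ]]))]
```

View pics/s0z.png

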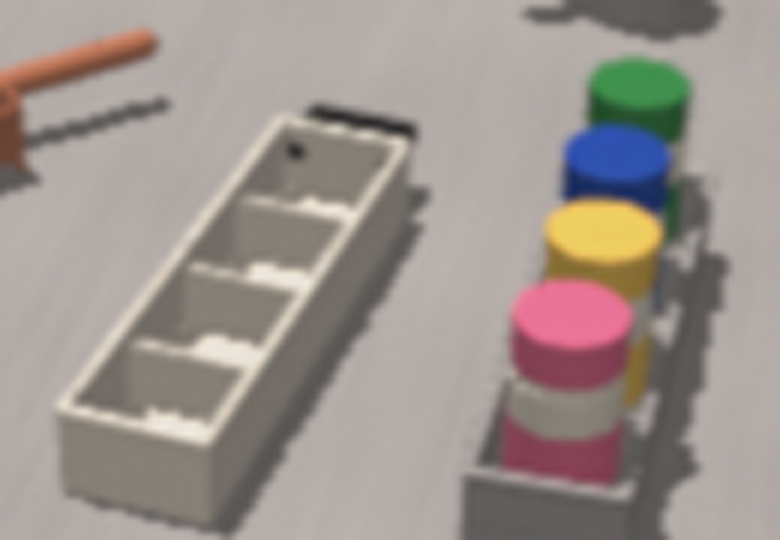

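The side view suggests the jar sits about 10 mm to +y of where I assumed, on the divider at y=0. I'll stand it on the open bench at about (0.55, −0.25), release it and measure its true offset from the tool.

play_rows --deltas '[-10,-4,0,0,40,-22,-9,0,0,40,-26,-10,0,0,40,-26,-10,0,0,40,-26,-10,0,0,40,-26,-11,0,0,40,-26,-11,0,0,40,-26,-11,0,0,40,-24,-10,0,0,40,-15,-6,0,0,40]'

```text
t: 8.57
tool_pos: [0.5484, -0.2531, 0.1227]
orientation: [-2.222, -2.219, 0.002]
force: [0.3, -0.4, -3.0]
opening: 0.0518
gripper_force: 20.0
```

play_rows --deltas '[0,0,10,0,40,0,0,20,0,40,0,0,20,0,40,0,0,14,0,40,0,0,10,0,40,0,0,6,0,40,0,0,4,0,40,0,0,0,0,40,0,0,0,0,40]'

```text
t: 9.32
tool_pos: [0.5512, -0.2504, 0.0403]
orientation: [2.22, 2.221, 0.0]
force: [-0.6, 0.8, -2.2]
opening: 0.0514
gripper_force: 20.0
```

play_rows --deltas '[0,0,3,0,40,0,0,2,0,40,0,0,2,0,40,0,0,2,0,40,0,0,0,0,40]'

```text
t: 9.73
tool_pos: [0.5504, -0.2501, 0.0302]
orientation: [-2.221, -2.221, 0.0]
force: [-0.4, -0.5, -4.1]
opening: 0.0517
gripper_force: 20.0
```

play_rows --deltas '[0,0,2,0,40,0,0,2,0,40,0,0,0,0,40]'

```text
t: 9.98
tool_pos: [0.5511, -0.251, 0.0282]
orientation: [2.22, 2.221, -0.0]
force: [-3.3, 0.3, 6.4]
opening: 0.0517
gripper_force: 20.0
```

```bash
python3 - <<'E'
from plant import robot
import cv2
from h import *
c=robot.read_camera('side'); print(robot.read_state()['tool_pos'],robot.read_state()['force'])
u,v=proj(c,[.55,-.25,.05])[0].astype(int)
cv2.imwrite('pics/s4.png',cv2.resize(c['pixels'][v-50:v+40,u-60:u+60],None,fx=5,fy=5,interpolation=cv2.INTER_CUBIC))
E
```

```text
[ 0.55113579 -0.25106935  0.02817837] [-4.74865808 -0.28736731  7.31308638]
```

View pics/s4.png

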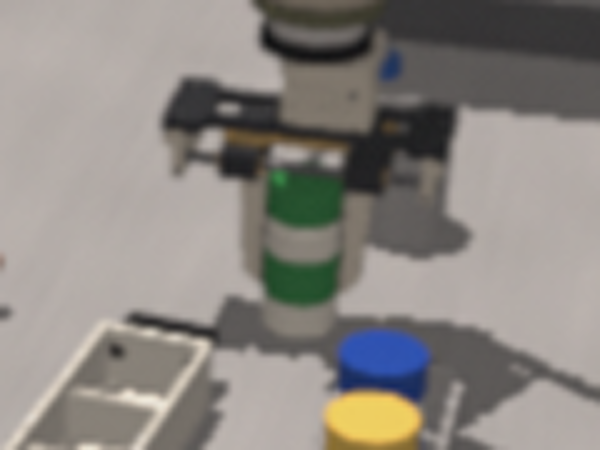

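Green stands on the bench, seen at (300,240), with its base in contact. I'll release, rise, move clear, and look from above.

play_rows --deltas '[0,0,0,0,60,0,0,0,0,75,0,0,0,0,93,0,0,0,0,93,0,0,-10,0,93,0,0,-25,0,93,0,0,-35,0,93,0,0,-35,0,93,0,0,-35,0,93,0,0,-30,0,93]'

```text
t: 10.87
tool_pos: [0.551, -0.2504, 0.2002]
orientation: [2.22, 2.22, 0.001]
force: [0.5, 0.5, -0.3]
opening: 0.0926
gripper_force: 0.0
```

play_rows --deltas '[-15,-22,0,0,93,-15,-22,0,0,93,-15,-22,0,0,93,-15,-22,0,0,93,-15,-22,0,0,93,-15,-22,0,0,93,-15,-22,0,0,93,-15,-22,0,0,93,-15,-22,0,0,93,-15,-2,0,0,93]'

```text
t: 11.7
tool_pos: [0.3479, -0.4012, 0.1976]
orientation: [-2.223, -2.22, 0.002]
force: [-0.4, 1.1, -0.2]
opening: 0.0932
gripper_force: 0.0
```

```bash
python3 - <<'E'
from plant import robot
import cv2,pickle
from h import *
t=robot.read_camera('top'); s=robot.read_camera('side'); pickle.dump({'top':t,'side':s},open('c1.pkl','wb'))
print(robot.read_state()['tool_pos'])
for k,(uv,a,wh) in lids(t,(290,150,520,310)).items():
    print(k,uv.round(1),a,wh,cast(t,uv,.114)[0].round(4),'z110',cast(t,uv,.110)[0].round(4))
cv2.imwrite('pics/top5.png',cv2.resize(t['pixels'][160:300,290:490],None,fx=4,fy=4,interpolation=cv2.INTER_CUBIC))
for k,(uv,a,wh) in lids(s,(320,160,385,275)).items(): print('side',k,uv.round(1),a,wh)
E
```

```text
[ 0.34955447 -0.40207222  0.19755593]
green [471.9 230.3] 369 [21 22] [ 0.5535 -0.2428  0.114 ] z110 [ 0.5538 -0.2439  0.11  ]
blue [378.1 267.7] 409 [23 23] [ 0.4724 -0.0231  0.114 ] z110 [ 0.4725 -0.0234  0.11  ]
yellow [348. 270.] 416 [23 23] [0.4688 0.0469 0.114 ] z110 [0.4689 0.0468 0.11  ]
pink [318.  269.3] 409 [23 23] [0.4722 0.1166 0.114 ] z110 [0.4723 0.1167 0.11  ]
side green [347. 183.] 126 [14 11]
side blue [362.4 217.1] 169 [17 14]
side yellow [360.3 230.2] 216 [19 17]
side pink [354.7 245.1] 270 [19 17]
```

View pics/top5.png

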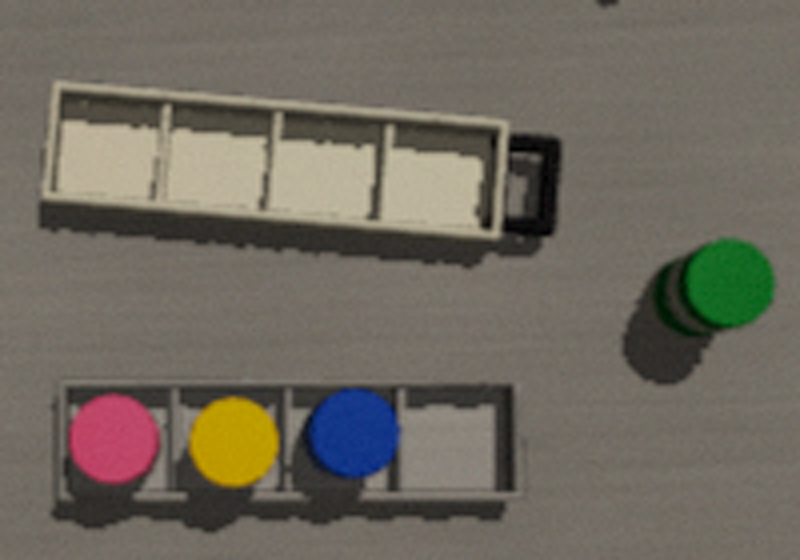

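From above, green is at (730,283) in the crop and reads about (+3, +6) mm from the tool, so the picks need a correction. I'll check for camera bias using the rack rim, whose jars have known play.

```bash
python3 - <<'E'
import pickle; from h import *
d=pickle.load(open('c1.pkl','rb')); t=d['top']; g=t['pixels'].min(2).astype(float)
def sub(p): return np.array(p)/4+[290,160]-.4
rk=cast(t,sub([(62,382),(518,382),(522,495),(55,493)]),.045); print('rack',rk.round(4),rk.mean(0).round(4),[np.linalg.norm(rk[i]-rk[i-1]).round(4) for i in range(4)])
ca=cast(t,sub([(53,80),(509,119),(501,240),(41,199)]),.045); print('car',ca.round(4),ca.mean(0).round(4),[np.linalg.norm(ca[i]-ca[i-1]).round(4) for i in range(4)])
# brightness profile across rims of carrier and rack (column profiles, mean over 5 cols)
for u in (320,350,380,405): print(u,'carrier rows 176-224',g[176:224,u-1:u+2].mean(1).astype(int).tolist())
u=400; print('rack',g[250:290,396:412].mean(1).astype(int).tolist())
print('row 200',g[198:201,296:424].mean(0).astype(int).tolist())
# base of green jar on bench from top? bottom axis check with side view
s=d['side']; P=np.array([[.5538,-.2439,.11],[.4724,-.0231,.114],[.4688,.0469,.114],[.4722,.1166,.114]]); print(proj(s,P).round(1))
E
```

```text
rack [[ 0.5098  0.1506  0.045 ]
 [ 0.5025 -0.1298  0.045 ]
 [ 0.4334 -0.1294  0.045 ]
 [ 0.4416  0.1563  0.045 ]] [0.4718 0.0119 0.045 ] [np.float64(0.0685), np.float64(0.2804), np.float64(0.0691), np.float64(0.2858)]
car [[ 0.6992  0.1522  0.045 ]
 [ 0.666  -0.1308  0.045 ]
 [ 0.5905 -0.1229  0.045 ]
 [ 0.6243  0.1613  0.045 ]] [0.645  0.0149 0.045 ] [np.float64(0.0755), np.float64(0.285), np.float64(0.0759), np.float64(0.2861)]
320 carrier rows 176-224 [99, 100, 105, 102, 101, 112, 142, 101, 53, 40, 53, 62, 66, 62, 64, 128, 156, 154, 154, 154, 153, 153, 154, 154, 156, 151, 156, 155, 154, 154, 154, 152, 152, 141, 140, 95, 45, 41, 42, 40, 42, 43, 44, 82, 102, 102, 100, 99]
350 carrier rows 176-224 [100, 101, 100, 101, 99, 99, 101, 98, 134, 131, 77, 41, 43, 57, 66, 64, 65, 64, 127, 155, 153, 153, 155, 155, 154, 152, 154, 156, 154, 155, 155, 154, 154, 156, 155, 138, 144, 131, 76, 43, 41, 41, 43, 43, 42, 49, 86, 101]
380 carrier rows 176-224 [102, 102, 102, 96, 102, 101, 99, 100, 100, 99, 106, 140, 113, 55, 42, 49, 61, 62, 64, 66, 99, 142, 154, 154, 156, 155, 157, 154, 154, 157, 154, 15
[... 502 characters left out ...]
2, 41, 61]
row 200 [99, 100, 100, 99, 78, 102, 138, 99, 99, 148, 152, 152, 152, 152, 152, 153, 154, 154, 153, 151, 153, 153, 153, 153, 156, 155, 154, 154, 152, 153, 154, 152, 136, 121, 132, 130, 138, 154, 153, 155, 156, 153, 155, 158, 153, 156, 155, 155, 156, 153, 155, 154, 155, 153, 155, 157, 156, 154, 154, 153, 119, 90, 134, 154, 154, 155, 155, 157, 155, 156, 156, 156, 155, 156, 157, 155, 155, 155, 154, 156, 155, 156, 155, 155, 154, 154, 155, 121, 59, 71, 125, 156, 157, 156, 157, 156, 155, 151, 147, 148, 146, 148, 146, 147, 146, 148, 147, 146, 136, 119, 118, 116, 117, 104, 78, 65, 52, 43, 88, 133, 104, 45, 61, 64, 65, 56, 62, 71]
[[345.7 180.1]
 [360.8 215. ]
 [358.5 227.8]
 [353.4 241.5]]
```

```bash
python3 - <<'E'
import pickle; from h import *
d=pickle.load(open('c1.pkl','rb')); s=d['side'];t=d['top']
o=np.array([260,190])-.4
f=lambda a:np.array(a)/6+o
for n,a in dict(near=[(62,408),(210,440)],d1=[(130,345),(255,365)],d2=[(190,265),(310,285)],d3=[(240,203),(355,222)],far=[(285,118),(410,140)]).items(): print(n,cast(s,f(a),.045).round(4).tolist())
m=np.array([(320,195.95),(350,198.55),(380,201.3),(405,203.4)]); print('top centreline',cast(t,m,.045).round(4).tolist())
# carrier as the top view has it, drawn as dividers in side view
C=np.array([.645,.015]);yx=np.array([.115,.9934]);xx=np.array([.9934,-.115])
for y in (.14,.07,0,-.07,-.14):
    P=[np.r_[C+yx*y+xx*x,.045] for x in(.035,-.035)]; print(y,np.round(P,4)[:,:2].tolist(),proj(s,P).round(1).tolist())
cv2.imwrite('pics/s6.png',cv2.resize(s['pixels'][195:275,255:345],None,fx=7,fy=7,interpolation=cv2.INTER_CUBIC))
E
```

```text
near [[0.6917, 0.1479, 0.045], [0.6205, 0.1547, 0.045]]
d1 [[0.6763, 0.0924, 0.045], [0.6156, 0.0937, 0.045]]
d2 [[0.6677, 0.0193, 0.045], [0.6065, 0.0219, 0.045]]
d3 [[0.6587, -0.0428, 0.045], [0.598, -0.0397, 0.045]]
far [[0.6575, -0.1329, 0.045], [0.5877, -0.1269, 0.045]]
top centreline [[0.6565, 0.1102, 0.045], [0.6478, 0.0356, 0.045], [0.6387, -0.0386, 0.045], [0.6316, -0.1002, 0.045]]
0.14 [[0.6959, 0.1501], [0.6263, 0.1581]] [[268.2, 257.8], [292.1, 263.4]]
0.07 [[0.6878, 0.0805], [0.6183, 0.0886]] [[278.6, 244.2], [301.6, 249.3]]
0 [[0.6798, 0.011], [0.6102, 0.019]] [[288.1, 231.7], [310.3, 236.4]]
-0.07 [[0.6717, -0.0586], [0.6022, -0.0505]] [[296.8, 220.3], [318.2, 224.6]]
-0.14 [[0.6637, -0.1281], [0.5941, -0.1201]] [[304.9, 209.7], [325.5, 213.7]]
```

View pics/s6.png

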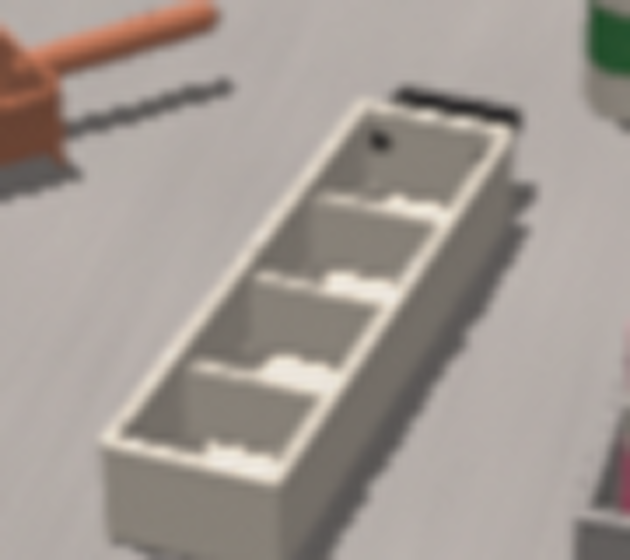

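The carrier agrees in both views apart from a steady side-camera bias of about 1.4 px. Against the tool, the top camera reads about 4 mm too far in x, so green was some 4 mm or more too far towards the far wall. I'll regrasp green and place it with a target corrected for that offset.

play_rows --deltas '[10,15,0,0,93,17,22,0,0,93,17,22,0,0,93,17,22,0,0,93,17,22,0,0,93,17,22,0,0,93,17,22,0,0,93,17,22,0,0,93,16,20,0,0,93,8,11,0,0,93]'

```text
t: 12.63
tool_pos: [0.5528, -0.2441, 0.197]
orientation: [-2.218, -2.224, -0.002]
force: [0.5, -0.3, 0.5]
opening: 0.0931
gripper_force: 0.0
```

play_rows --deltas '[0,0,0,0,93,0,0,20,0,93,0,0,28,0,93,0,0,28,0,93,0,0,26,0,93,0,0,20,0,93,0,0,10,0,93,0,0,4,0,93,0,0,0,0,93,0,0,0,0,60]'

```text
t: 13.47
tool_pos: [0.5513, -0.248, 0.0621]
orientation: [2.22, 2.22, 0.001]
force: [-0.1, 0.5, 1.0]
opening: 0.0897
gripper_force: 0.0
```

play_rows --deltas '[0,0,0,0,50,0,0,0,0,40,0,0,0,0,40,0,0,0,0,40,0,0,0,0,40,0,0,-10,0,40,0,0,-20,0,40,0,0,-20,0,40,0,0,-15,0,40,0,0,-5,0,40]' --newtons 15

```text
t: 14.3
tool_pos: [0.5519, -0.2479, 0.134]
orientation: [2.219, 2.219, 0.002]
force: [0.4, -0.5, -2.5]
opening: 0.0518
gripper_force: 15.0
```

play_rows --deltas '[12,4,0,0,40,24,9,0,0,40,26,10,0,0,40,26,10,0,0,40,26,10,0,0,40,26,10,0,0,40,26,10,0,0,40,26,10,0,0,40,21,9,0,0,40,12,5,0,0,40]'

```text
t: 15.13
tool_pos: [0.6372, -0.0185, 0.1288]
orientation: [-2.217, -2.222, 0.001]
force: [-0.1, -0.0, -3.5]
opening: 0.0516
gripper_force: 15.0
```

play_rows --deltas '[0,0,0,0,40,0,0,0,0,40,0,0,6,0,40,0,0,6,0,40,0,0,4,0,40,0,0,0,0,40]'

```text
t: 15.63
tool_pos: [0.6363, -0.0231, 0.1126]
orientation: [-2.221, -2.219, 0.003]
force: [0.1, -0.7, -3.1]
opening: 0.0516
gripper_force: 15.0
```

play_rows --deltas '[0,0,5,0,40,0,0,4,0,40,0,0,3,0,40,0,0,2,0,40,0,0,2,0,40,0,0,0,0,40]'

```text
t: 16.13
tool_pos: [0.6374, -0.0222, 0.0981]
orientation: [-2.221, -2.221, 0.001]
force: [-0.2, 0.6, -3.2]
opening: 0.0517
gripper_force: 15.0
```

No contact with the base already below the rim. Continuing down.

play_rows --deltas '[0,0,5,0,40,0,0,6,0,40,0,0,6,0,40,0,0,4,0,40,0,0,0,0,40]'

```text
t: 16.55
tool_pos: [0.6365, -0.0221, 0.0757]
orientation: [-2.22, -2.22, 0.003]
force: [-0.3, -0.4, -3.7]
opening: 0.0518
gripper_force: 15.0
```

play_rows --deltas '[0,0,4,0,40,0,0,4,0,40,0,0,2,0,40,0,0,0,0,40]'

```text
t: 16.88
tool_pos: [0.6386, -0.0225, 0.0697]
orientation: [2.22, 2.22, 0.002]
force: [-4.8, 0.1, 8.3]
opening: 0.0521
gripper_force: 15.0
```

play_rows --deltas '[0,0,0,0,55,0,0,0,0,65,0,0,0,0,80,0,0,0,0,93,0,0,-5,0,93,0,0,-20,0,93,0,0,-30,0,93,0,0,-35,0,93,0,0,-30,0,93,0,0,-10,0,93]'

```text
t: 17.72
tool_pos: [0.6402, -0.0225, 0.2043]
orientation: [2.217, 2.217, 0.008]
force: [0.4, 0.1, 0.9]
opening: 0.0928
gripper_force: 0.0
```

play_rows --deltas '[-20,-30,0,0,93,-20,-30,0,0,93,-20,-30,0,0,93,-20,-30,0,0,93,-20,-30,0,0,93,-20,-30,0,0,93,-20,-30,0,0,93,-20,-30,0,0,93,-20,-30,0,0,93,-20,-30,0,0,93]'

```text
t: 18.55
tool_pos: [0.3361, -0.2227, 0.1973]
orientation: [2.221, 2.222, -0.0]
force: [0.0, -1.2, 0.3]
opening: 0.0928
gripper_force: 0.0
```

play_rows --deltas '[-20,0,0,0,93,-30,0,0,0,93,-30,0,0,0,93,-30,0,0,0,93,-30,0,0,0,93,0,0,0,0,93]'

```text
t: 19.05
tool_pos: [0.3368, -0.3662, 0.1969]
orientation: [2.224, 2.218, -0.002]
force: [0.5, -0.7, -0.3]
opening: 0.093
gripper_force: 0.0
```

```bash
cat > look.py <<'E'
from plant import robot
import pickle,sys
from h import *
t=robot.read_camera('top'); s=robot.read_camera('side'); pickle.dump({'top':t,'side':s},open('c_%s.pkl'%sys.argv[1],'wb'))
st=robot.read_state(); print(st['t'],st['tool_pos'].round(4))
C=np.array([.645,.015]);yx=np.array([.115,.9934]);xx=np.array([.9934,-.115])
S=lids(s,(255,160,390,275))
for k,(uv,a,wh) in lids(t,(290,150,520,310)).items():
    P=cast(t,uv,.114)[0]; q=P[:2]-C
    print(k,uv.round(1),a,wh,P.round(4),'carrier xy',(q@xx*1e3).round(1),(q@yx*1e3).round(1),'side proj',proj(s,P)[0].round(1),'seen',S[k][0].round(1),S[k][1:])
E
python3 look.py a
```

```text
19.15 [ 0.3372 -0.3626  0.1968]
green [374.7 195.9] 372 [22 21] [ 0.6409 -0.0206  0.114 ] carrier xy 0.1 -35.8 side proj [303.5 208. ] seen [304.6 211.5] (np.int32(179), array([17, 14], dtype=int32))
blue [378.2 267.8] 408 [23 23] [ 0.4723 -0.0231  0.114 ] carrier xy -167.1 -57.7 side proj [360.8 215. ] seen [362.5 217.2] (np.int32(165), array([17, 13], dtype=int32))
yellow [347.9 270.1] 417 [23 23] [0.4687 0.0471 0.114 ] carrier xy -178.8 11.6 side proj [358.6 227.8] seen [360.4 230.2] (np.int32(213), array([19, 16], dtype=int32))
pink [317.8 269.4] 406 [23 23] [0.4721 0.1168 0.114 ] carrier xy -183.5 81.2 side proj [353.4 241.5] seen [354.7 245.1] (np.int32(270), array([19, 17], dtype=int32))
```

Green is in compartment −35, at (0.1, −35.8) mm in the carrier frame and at floor height in both views. Blue is next.

play_rows --deltas '[28,11,0,0,93,28,11,0,0,93,28,11,0,0,93,28,11,0,0,93,28,11,0,0,93,28,11,0,0,93,28,11,0,0,93,28,11,0,0,93,28,11,0,0,93,28,11,0,0,93]'

```text
t: 19.98
tool_pos: [0.4474, -0.0797, 0.1977]
orientation: [2.22, 2.223, 0.001]
force: [-0.2, 0.1, 0.5]
opening: 0.0932
gripper_force: 0.0
```

play_rows --deltas '[28,11,0,0,93,20,7,0,0,93,9,3,0,0,93,0,0,0,0,93,0,0,0,0,93,0,0,20,0,93,0,0,28,0,93,0,0,28,0,93,0,0,25,0,93,0,0,20,0,93]'

```text
t: 20.82
tool_pos: [0.4671, -0.0266, 0.0746]
orientation: [-2.222, -2.219, 0.002]
force: [0.1, 0.9, -0.9]
opening: 0.0934
gripper_force: 0.0
```

play_rows --deltas '[0,0,8,0,93,0,0,4,0,93,0,0,0,0,93,0,0,0,0,60,0,0,0,0,50,0,0,0,0,40,0,0,0,0,40,0,0,0,0,40,0,0,0,0,40,0,0,0,0,40]'

```text
t: 21.65
tool_pos: [0.4688, -0.0252, 0.0648]
orientation: [2.221, 2.222, 0.0]
force: [1.3, -0.5, -0.1]
opening: 0.0516
gripper_force: 15.0
```

play_rows --deltas '[0,0,-8,0,40,0,0,-17,0,40,0,0,-25,0,40,0,0,-25,0,40,0,0,-25,0,40,0,0,-17,0,40,0,0,-8,0,40,0,0,0,0,40,-3,8,0,0,40,-8,20,0,0,40]'

```text
t: 22.48
tool_pos: [0.4952, -0.0356, 0.1879]
orientation: [-2.218, -2.221, 0.003]
force: [-0.5, 0.0, -2.5]
opening: 0.0518
gripper_force: 15.0
```

play_rows --deltas '[-10,24,0,0,40,-10,24,0,0,40,-10,24,0,0,40,-10,24,0,0,40,-9,22,0,0,40,-6,15,0,0,40,0,0,0,0,40,0,0,10,0,40,0,0,20,0,40,0,0,20,0,40]'

```text
t: 23.32
tool_pos: [0.629, -0.0909, 0.1377]
orientation: [-2.221, -2.221, 0.001]
force: [-0.3, 0.2, -4.0]
opening: 0.0518
gripper_force: 15.0
```

play_rows --deltas '[0,0,15,0,40,0,0,10,0,40,0,0,6,0,40,0,0,5,0,40,0,0,5,0,40,0,0,0,0,40]'

```text
t: 23.82
tool_pos: [0.6294, -0.0912, 0.0981]
orientation: [-2.221, -2.221, 0.0]
force: [-0.2, -0.7, -3.1]
opening: 0.0519
gripper_force: 15.0
```

Blue is inside the walls with no contact. Lowering and releasing.

play_rows --deltas '[0,0,6,0,40,0,0,8,0,40,0,0,8,0,40,0,0,5,0,40,0,0,3,0,40,0,0,1,0,40,0,0,0,0,40]'

```text
t: 24.4
tool_pos: [0.6294, -0.0912, 0.0671]
orientation: [-2.221, -2.221, 0.001]
force: [0.5, 0.4, -3.2]
opening: 0.052
gripper_force: 15.0
```

play_rows --deltas '[0,0,2,0,40,0,0,0,0,55,0,0,0,0,65,0,0,0,0,80,0,0,0,0,93,0,0,-5,0,93,0,0,-20,0,93,0,0,-30,0,93,0,0,-35,0,93,0,0,-30,0,93]'

```text
t: 25.23
tool_pos: [0.6297, -0.0912, 0.1881]
orientation: [2.221, 2.221, 0.001]
force: [0.3, -0.3, 0.6]
opening: 0.0927
gripper_force: 0.0
```

play_rows --deltas '[0,0,-12,0,93,14,-11,0,0,93,25,-20,0,0,93,28,-22,0,0,93,28,-22,0,0,93,28,-22,0,0,93,28,-22,0,0,93,28,-22,0,0,93,17,-13,0,0,93,9,-7,0,0,93]'

```text
t: 26.07
tool_pos: [0.4669, 0.1157, 0.1975]
orientation: [-2.219, -2.223, -0.0]
force: [-0.7, -0.0, -0.4]
opening: 0.0932
gripper_force: 0.0
```

play_rows --deltas '[0,0,0,0,93,0,0,0,0,93,0,0,20,0,93,0,0,28,0,93,0,0,28,0,93,0,0,25,0,93,0,0,20,0,93,0,0,8,0,93,0,0,4,0,93,0,0,0,0,93]'

```text
t: 26.9
tool_pos: [0.4688, 0.1129, 0.0643]
orientation: [-2.222, -2.22, 0.001]
force: [-0.8, 0.3, 0.0]
opening: 0.0932
gripper_force: 0.0
```

play_rows --deltas '[0,0,0,0,60,0,0,0,0,50,0,0,0,0,40,0,0,0,0,40,0,0,0,0,40,0,0,0,0,40,0,0,0,0,40]'

```text
t: 27.48
tool_pos: [0.4688, 0.1138, 0.0649]
orientation: [2.221, 2.222, 0.001]
force: [0.4, -0.1, -1.3]
opening: 0.0517
gripper_force: 15.0
```

play_rows --deltas '[0,0,-8,0,40,0,0,-17,0,40,0,0,-25,0,40,0,0,-25,0,40,0,0,-25,0,40,0,0,-17,0,40,0,0,-8,0,40,0,0,0,0,40,-3,9,0,0,40,-8,21,0,0,40]'

```text
t: 28.32
tool_pos: [0.4972, 0.1033, 0.188]
orientation: [-2.218, -2.222, 0.003]
force: [-0.0, -0.8, -3.1]
opening: 0.0516
gripper_force: 15.0
```

play_rows --deltas '[-10,26,0,0,40,-10,26,0,0,40,-10,26,0,0,40,-10,26,0,0,40,-10,26,0,0,40,-6,17,0,0,40,0,0,0,0,40,0,0,10,0,40,0,0,20,0,40,0,0,20,0,40]'

```text
t: 29.15
tool_pos: [0.6449, 0.047, 0.1377]
orientation: [-2.221, -2.221, 0.001]
force: [-0.0, 0.8, -3.0]
opening: 0.0518
gripper_force: 15.0
```

play_rows --deltas '[0,0,15,0,40,0,0,10,0,40,0,0,6,0,40,0,0,5,0,40,0,0,5,0,40,0,0,0,0,40]'

```text
t: 29.65
tool_pos: [0.6454, 0.0468, 0.0981]
orientation: [-2.221, -2.221, 0.0]
force: [-0.6, 0.8, -2.2]
opening: 0.0518
gripper_force: 15.0
```

play_rows --deltas '[0,0,6,0,40,0,0,8,0,40,0,0,8,0,40,0,0,5,0,40,0,0,3,0,40,0,0,2,0,40,0,0,0,0,40]'

```text
t: 30.23
tool_pos: [0.6452, 0.0467, 0.0659]
orientation: [-2.221, -2.221, 0.001]
force: [-0.1, 0.7, -2.4]
opening: 0.0518
gripper_force: 15.0
```

play_rows --deltas '[0,0,1,0,40,0,0,0,0,55,0,0,0,0,65,0,0,0,0,80,0,0,0,0,93,0,0,-5,0,93,0,0,-20,0,93,0,0,-30,0,93,0,0,-35,0,93,0,0,-30,0,93]'

```text
t: 31.07
tool_pos: [0.6456, 0.0467, 0.188]
orientation: [2.221, 2.221, 0.001]
force: [0.2, 0.0, 0.9]
opening: 0.093
gripper_force: 0.0
```

play_rows --deltas '[0,0,-12,0,93,0,-10,0,0,93,0,-20,0,0,93,0,-28,0,0,93,0,-28,0,0,93,-2,-28,0,0,93,0,-28,0,0,93,0,-20,0,0,93,0,-12,0,0,93,0,-6,0,0,93]'

```text
t: 31.9
tool_pos: [0.4641, 0.0448, 0.1975]
orientation: [-2.221, -2.222, 0.0]
force: [1.2, 0.1, 0.8]
opening: 0.0929
gripper_force: 0.0
```

play_rows --deltas '[0,0,0,0,93,0,0,0,0,93,0,0,20,0,93,0,0,28,0,93,0,0,28,0,93,0,0,25,0,93,0,0,20,0,93,0,0,8,0,93,0,0,4,0,93,0,0,0,0,93]'

```text
t: 32.73
tool_pos: [0.4657, 0.0447, 0.0642]
orientation: [-2.221, -2.221, 0.001]
force: [0.6, -0.0, -0.9]
opening: 0.0932
gripper_force: 0.0
```

play_rows --deltas '[0,0,0,0,60,0,0,0,0,50,0,0,0,0,40,0,0,0,0,40,0,0,0,0,40,0,0,0,0,40,0,0,0,0,40]'

```text
t: 33.32
tool_pos: [0.4657, 0.0447, 0.0648]
orientation: [2.221, 2.221, 0.0]
force: [-0.7, -0.4, 3.0]
opening: 0.052
gripper_force: 15.0
```

play_rows --deltas '[0,0,-8,0,40,0,0,-17,0,40,0,0,-25,0,40,0,0,-25,0,40,0,0,-25,0,40,0,0,-17,0,40,0,0,-8,0,40,0,0,0,0,40,3,9,0,0,40,9,22,0,0,40]'

```text
t: 34.15
tool_pos: [0.4948, 0.0561, 0.188]
orientation: [-2.221, -2.219, 0.004]
force: [-0.3, -0.7, -3.4]
opening: 0.0521
gripper_force: 15.0
```

play_rows --deltas '[10,27,0,0,40,11,28,0,0,40,11,28,0,0,40,11,28,0,0,40,11,28,0,0,40,6,18,0,0,40,0,0,0,0,40,0,0,10,0,40,0,0,20,0,40,0,0,20,0,40]'

```text
t: 34.98
tool_pos: [0.6527, 0.1164, 0.138]
orientation: [-2.221, -2.221, 0.001]
force: [0.4, -0.1, -4.0]
opening: 0.0515
gripper_force: 15.0
```

play_rows --deltas '[0,0,15,0,40,0,0,10,0,40,0,0,6,0,40,0,0,5,0,40,0,0,5,0,40,0,0,0,0,40]'

```text
t: 35.48
tool_pos: [0.6534, 0.1167, 0.0982]
orientation: [-2.221, -2.221, 0.0]
force: [-0.8, 0.4, -4.3]
opening: 0.0517
gripper_force: 15.0
```

play_rows --deltas '[0,0,6,0,40,0,0,8,0,40,0,0,8,0,40,0,0,5,0,40,0,0,3,0,40,0,0,2,0,40,0,0,0,0,40]'

```text
t: 36.07
tool_pos: [0.6532, 0.1167, 0.0659]
orientation: [-2.221, -2.221, 0.001]
force: [0.7, 0.1, -4.1]
opening: 0.0518
gripper_force: 15.0
```

play_rows --deltas '[0,0,1,0,40,0,0,0,0,55,0,0,0,0,65,0,0,0,0,80,0,0,0,0,93,0,0,-5,0,93,0,0,-20,0,93,0,0,-30,0,93,0,0,-35,0,93,0,0,-30,0,93]'

```text
t: 36.9
tool_pos: [0.6536, 0.1168, 0.1881]
orientation: [2.221, 2.221, 0.001]
force: [1.0, -0.0, 0.4]
opening: 0.093
gripper_force: 0.0
```

play_rows --deltas '[0,0,-12,0,93,-15,-15,0,0,93,-28,-28,0,0,93,-28,-28,0,0,93,-28,-28,0,0,93,-28,-28,0,0,93,-28,-28,0,0,93,-28,-28,0,0,93,-28,-28,0,0,93,-28,-28,0,0,93]'

```text
t: 37.73
tool_pos: [0.413, -0.1231, 0.1974]
orientation: [2.221, 2.222, -0.0]
force: [0.5, -1.2, 0.7]
opening: 0.0933
gripper_force: 0.0
```

play_rows --deltas '[-28,-15,0,0,93,-28,-10,0,0,93,-28,0,0,0,93,-28,0,0,0,93,-28,0,0,0,93,-28,0,0,0,93,-28,0,0,0,93,-28,0,0,0,93,0,0,0,0,93,0,0,0,0,93]'

```text
t: 38.57
tool_pos: [0.3891, -0.3471, 0.197]
orientation: [-2.223, -2.218, -0.0]
force: [-0.3, 1.3, -0.6]
opening: 0.093
gripper_force: 0.0
```

```bash
python3 look.py b; python3 - <<'E'
import pickle,cv2,numpy as np
d=pickle.load(open('c_b.pkl','rb'))
a=cv2.resize(d['side']['pixels'][180:270,255:345],(540,540),interpolation=2);b=cv2.resize(d['top']['pixels'][165:300,295:430],(540,540),interpolation=2)
cv2.imwrite('pics/final.png',cv2.resize(np.hstack([a,b]),(800,400)))
E
```

```text
38.6667 [ 0.3895 -0.3456  0.1973]
green [374.7 195.8] 370 [22 21] [ 0.641  -0.0206  0.114 ] carrier xy 0.1 -35.8 side proj [303.4 208. ] seen [305.3 210.4] (np.int32(162), array([17, 15], dtype=int32))
blue [404.  198.5] 378 [22 22] [ 0.6327 -0.0888  0.114 ] carrier xy -0.3 -104.5 side proj [311.6 197.6] seen [313.4 200. ] (np.int32(144), array([15, 13], dtype=int32))
yellow [315.5 192. ] 444 [23 26] [0.6542 0.118  0.114 ] carrier xy -2.7 103.4 side proj [285.8 232.3] seen [286.2 236.1] (np.int32(269), array([19, 17], dtype=int32))
pink [344.5 194. ] 388 [22 23] [0.6475 0.05   0.114 ] carrier xy -1.5 35.1 side proj [294.9 219.8] seen [296.5 222.6] (np.int32(195), array([17, 15], dtype=int32))
```

View pics/final.png

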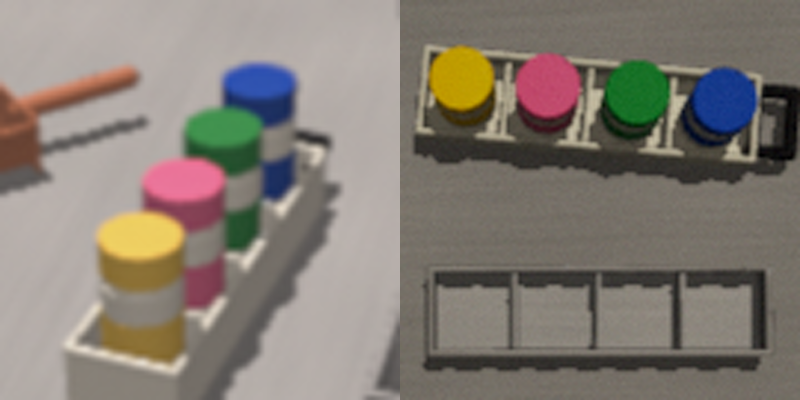

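All four jars stand upright in the carrier. From the handle the order is blue (725,100), green (637,97), pink (547,92), yellow (462,78), each within 3 mm of its compartment centre. The rack is empty and the arm is clear.

```bash
python3 -c "
from plant import robot
print(robot.close_job())"
```

```text
the job is handed in; nothing more can be done
None
```

The job is handed in: blue, green, pink and yellow stand upright in the carrier in that order from the handle, each measured within about 3 mm of its compartment centre. The cup was not approached, and the first try at green caught on the carrier rim before I regrasped and reseated it.

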